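# Clamp a sign panel with a removable crank

## Task

Fit the loose crank fully home on the clamp's square spindle without forcing it, and wind it clockwise until the red jaw holds the yellow panel snugly against the fence: firm enough that it stays held, but without straining the panel. Then lift the crank straight off and stand it gently back upright on the black mat, leaving the panel clamped and everything else on the bench where it is.

Things in the scene. Friction and masses are not known exactly. Their poses are not given: they have to be found in the camera images.
- spindle_collar (a point): Point on the axis of the clamp's upright square spindle, on top of its dark steel collar (radius 24 mm, 54 mm above the bench, on a blue housing 64 x 64 mm). The steel spindle rises 24 mm from here: 20 mm square, x and y axes square to its flats, the top 4 mm tapered to 14 mm. The axes turn with it. A crank that is home rests its underside on this collar.
- spindle (a joint): Turn of the spindle in rad, growing clockwise seen from above; starts between 0 and 0.5. It turns against a steady dry friction of 0.30 N m and stays where it is left. 1 rad moves the jaw 15 mm towards the fence, so each 10 N of clamping adds 0.15 N m. The panel is pinned after a further 1.3 to 2.5 rad; the fence's place differs each time.
- fixture: The clamp, fixed to the bench: grey base plate 170 (x) x 250 (y) x 12 mm. Origin on the bench under the spindle's axis; the plate reaches from y -50 to +200 mm. Along its +y follow the jaw, the panel and a grey fence (150 x 20 mm, bolted on), all lower than 57 mm above the bench.
- jaw: Red sliding jaw 90 (x) x 20 (y) x 36 mm high with a springy rubber pad as its front (face at y +10 mm, gives 1 mm per 15 N), driven along the clamp's +y by the spindle. Origin: middle of its underside, 12 mm above the bench. 10 to 20 N on the panel is good, above 35 N strains it. Self-holding up to about 20 N once the crank is let go.
- panel: Yellow plastic strip standing on edge on the base plate, 0 to 13 mm in front of the fence: the jaw first pushes it along to the fence, then the force rises. It is 130 (x) x 12 (y) x 36 mm high, 70 g, loose. Origin at the middle of its underside. Not to be handled.
- crank_hub (a point): The loose crank, 0.27 to 0.41 kg: centre of its steel hub, a block 36 x 36 x 40 mm high, axes square to its sides; gripped on the flat sides at -y and +y. A dark arm 16 mm wide, 8 mm thick leaves it along +x, flush with its top, reaching 92 mm from the hub's axis. The crank stands on its hub by itself.
- crank_foot (a point): Centre of the underside of the crank's hub, 20 mm below crank_hub: mouth of a square socket, 21.4 mm wide and 24.5 mm deep, square to the hub's sides. Any quarter turn fits the spindle.
- crank_handle (a point): Centre of the crank's red round grip: upright, 22 mm thick, 52 mm high, free to revolve on its pin, 80 mm out along the crank's +x from the hub's axis. Its centre is 68 mm above the hub's underside, 28 mm above the hub's top.
- mat: Black rubber mat fixed to the bench, 180 (x) x 150 (y) x 4 mm. Origin at the centre of its underside. The crank stands on it at the start and must stand upright on it again, hub on the mat, at the end.
There are look-alikes about, which are no part of the job. Of the things that look like the part that bears crank_hub, take the one that is farthest to the robot's left at the start.

How it is judged (in metres and radians):
On the way, in this order (a step that is already met when the one before it is completed fails the run):
1. the crank is fully home on the spindle (horizontal distance between crank_foot and spindle_collar below 0.003 m and z of crank_foot in the frame of spindle_collar below 0.004 m and angle between crank_hub's own z axis and vertical below 0.08 rad), for 0.2 s.
2. with the crank on the spindle, the jaw presses the panel against the fence (all of step 1 and contact force between jaw and panel above 8 N), for 0.3 s.
At the end, for the whole second after the job is handed in: The jaw presses the panel with 7 to 35 N and the panel stands upright (within 0.06 rad); the crank, off the spindle, stands upright (within 0.1 rad) and still on the mat, with the centre of its hub over the mat (within 85 mm and 70 mm of the mat's centre along its x and y) (contact force between jaw and panel between 7 and 35 N and angle between panel's own z axis and vertical below 0.06 rad and angle between crank_hub's own z axis and vertical below 0.1 rad and x of crank_hub in the frame of mat between -0.085 and 0.085 m and y of crank_hub in the frame of mat between -0.07 and 0.07 m and z of crank_hub in the frame of mat between 0.018 and 0.03 m and linear speed of crank below 0.02 m/s); the robot touches nothing.
It fails at once if the panel is strained: the jaw presses it with more than 35 N (contact force between jaw and panel above 35 N).
It fails at once if the crank is forced: more than 40 N between it and the spindle while it is not home (contact force between crank and spindle above 40 N and z of crank_foot in the frame of spindle_collar above 0.006 m).
It fails at once if the crank is dropped or slammed on the mat (more than 80 N) (contact force between crank and mat above 80 N).
It fails at once if the jaw or the panel is pushed by hand instead of by the crank (contact force between the fingers and jaw above 5 N or contact force between the fingers and panel above 5 N).
It fails at once if another thing on the bench is moved by more than 30 mm (distance of any of tape_roll, wood_block, wood_block2, glue, driver, pin_cup, try_square from where it was at the start of the episode above 0.03 m).
It also fails if it takes over 72 s, if anything falls off the work surface, if the arm or the gripper's body presses on something with over 40 N, if the wrist force passes 120 N, or if a joint passes its speed limit or range.

## Robot

A 7-joint arm with a two-finger parallel gripper is mounted at the origin on the work surface. World frame = base frame: x ahead of the robot, y to its left, z up, the work surface at z = 0. Lengths are in m, angles in degrees, forces in N, time in s.
With the tool pointing down it reaches from about 0.4 to 0.85 m from the base axis. Payload 4.4 kg.
Tool frame: the origin (TCP) lies at the very end of the fingers, on their centre line; the grasp point (between the pads) lies 19 mm behind it (grip_depth is the distance from the TCP to the grasp point, in m); z points along the fingers, y is the direction in which the jaws open and shut (so a half turn about z gives the same grasp; the last joint's range is limited). The gripper opens to 94 mm and grips with 3 to 60 N. Pads are 16 mm wide; open, the fingers measure 119 mm over their backs; the gripper's body (75 mm by 177 mm) begins 78 mm behind the grasp point.
Start: joints at [-3.77, 36.005, 2.206, 86.941, -1.547, 57.084, -1.146], TCP at [0.65, 0, 0.205] pointing down, gripper open.
Joint ranges: [-175.42, 175.42], [-21.48, 121.26], [-71.46, 75.88], [10.55, 141.38], [-63.04, 243.04], [13.31, 113.54], [-168.57, 168.57]. Speed limits (degrees/s): [147.25, 147.25, 180, 180, 180, 180, 180].

## Interface

Orientations are given as a 3x3 rotation matrix whose columns are the frame's x, y, z axes.
In Python, from plant import read_state, read_camera, camera_info, close_job, grip_depth gives the robot as it stands.
- The arm moves only by the tool move_arm, never from a script. Its argument "series" is a list of rows, each a list of 2 entries, a list of its own where there are three numbers: the shift along the tool's x, y, z in units of 50 mm (1.0 is 50 mm), then the turn about the tool's z in units of 6 degrees (1.0 is 6 degrees). In form: [[[dx, dy, dz], yaw], ...]. A call has exactly 10 rows; each row shifts and turns the commanded pose from where the row before left it, along the tool's axes as they then stand; what a row does not reach is not made up. A row lasts 1/8 s, in which the tool goes at most 62.5 mm and 10.7 degrees, less where a joint would pass 70% of its speed; a pose out of reach is approached as far as the arm can. A call is refused whole if a number of a shift passes 1 or a number of a turn 1, either way. A call with a gripper value outside its range is refused whole. "hand" is the closure, from 0 (fully open) to 1 (shut), set as the call begins (left out, the last holds). The fingers move at their own pace and stop on an object; "newtons" is the grip in N (left out, the last holds). Time passes only in rows, so rows that do not move let the fingers close, or fill a call up. It gives the time, the measured TCP pose, the force and the opening at its end, in the units of the state.
- read_state(): the state, without advancing time (a new reading comes with each control period).
- read_camera(name): name is "scene" or "side" or "wrist"; returns (picture, depth): 400x640x3 uint8, red, green, blue; 400x640 float32, m along the optical axis (not along the pixel's ray), 0 where there is no reading.
- camera_info(name): a dict with "K" (3x3 intrinsics, pixels), "k1" (the pictures are not rectified: a ray, as slopes to the right and down, at radius r is drawn at 1 + k1 r^2 times it, then the intrinsics apply), "camera_from_world" (4x4, takes a point from world to camera coordinates); the wrist camera has in their place "hand_eye" (4x4, takes a point from camera to tool coordinates, whose origin is the TCP and whose axes are the flange's). Camera axes: x right, y down, z forward; pixel columns grow to the right and rows downward; lengths in m; the calibration is good to about 2 mm. A picture is of the moment at which its call begins: read the wrist's pose just before it. camera_info takes no time and is no camera call.
- close_job(): hands the job in, once; it reports no verdict.
The state is a dict: "time": time; "q": joint angles; "qd": joint speeds; "joint_efforts": joint torques, N m; "position": TCP position; "eef_rot": TCP orientation; "wrist_force": force on the tool from outside, world axes, zero at the start; "wrist_torque": the same for the moment, N m; "width": finger opening in m.
Only numpy, scipy, OpenCV 4.12 (cv2) and the standard library are available. Lean on these libraries where they do the work, as an engineer would, in place of code of your own. Each camera call takes 0.05 s, during which the arm holds its last target.

## Working session

There is one attempt and no reset: what is moved stays moved. The work goes in short steps, Python scripts to look and compute and a tool call to move; the robot and the scene stay as the last step left them, time stands still between calls to the robot, and variables do not carry over. Pictures are saved under pics/ and viewed, and the job is handed in when it is done.

Besides the shell and the picture viewer there is one more tool, called by a JSON object that holds its "api" and its "payload", one argument or row to a line. move_arm: Moves the arm, as the interface text tells. Its arguments: {"type":"object","properties":{"series":{"type":"array"},"hand":{"type":"number"},"newtons":{"type":"number"}},"required":["series"]}

```bash
ls; mkdir -p pics; python3 - <<'E'
from plant import *
import cv2,json
s=read_state(); print({k:(v if not hasattr(v,'tolist') else v.tolist()) for k,v in s.items()}); print(grip_depth if not callable(grip_depth) else grip_depth())
import numpy as np
for n in ["scene","side","wrist"]:
    im,d=read_camera(n); np.savez(f"pics/{n}0.npz",im=im,d=d); cv2.imwrite(f"pics/{n}0.png",im[:,:,::-1]); print(n,camera_info(n))
E
```

```text
pics
{'time': 0.0, 'q': [-3.7712996032103416, 36.057068115085734, 2.2013920216857983, 86.99496190019839, -1.5438436078913185, 57.08356178633744, -1.1462791577194327], 'qd': [0.10042273790820419, -0.02647798247253019, -0.01067251970475026, 0.020723113215385263, -0.054282981163852155, 0.03827999784439905, 0.1160076245318372], 'joint_efforts': [0.00010577486364127253, -54.97294306755066, 1.1437149345874786, -18.663330674171448, -0.052109628450125456, 0.023788410471752286, 0.00013633289654535474], 'position': [0.6493419051901071, 3.810053230022592e-05, 0.20458045934697944], 'eef_rot': [[-6.210562159938735e-05, 0.9999982899542672, -0.001848305016273733], [0.9999999964835814, 6.200135676506716e-05, -5.6468299425125755e-05], [-5.635360544302831e-05, -0.0018483085167731866, -0.9999982902884876]], 'wrist_force': [-0.5874819672155155, -0.22709483025590943, 0.35884578747323137], 'wrist_torque': [0.02103852674714134, -0.047311518824629924, -0.021298189707163063], 'width': 0.09372629099181005}
0.0188
scene {'K': array([[374.29674979,   0.        , 322.47635821],
       [  0.        , 374.29674979
[... 676 characters left out ...]
-0.83533772,  0.09330557],
       [ 0.33339262,  0.76622075, -0.54932243,  1.05409756],
       [ 0.        ,  0.        ,  0.        ,  1.        ]])}
wrist {'K': array([[350.11731523,   0.        , 317.64239013],
       [  0.        , 350.11731523, 197.72668378],
       [  0.        ,   0.        ,   1.        ]]), 'k1': -0.016890617849655013, 'hand_eye': array([[-9.49651443e-04, -9.64802548e-01, -2.62973653e-01,
         7.54323006e-02],
       [ 9.99999549e-01, -9.07713275e-04, -2.80967057e-04,
         1.92980038e-03],
       [ 3.23730561e-05, -2.62973802e-01,  9.64802974e-01,
        -1.79130366e-01],
       [ 0.00000000e+00,  0.00000000e+00,  0.00000000e+00,
         1.00000000e+00]])}
```

View pics/scene0.png

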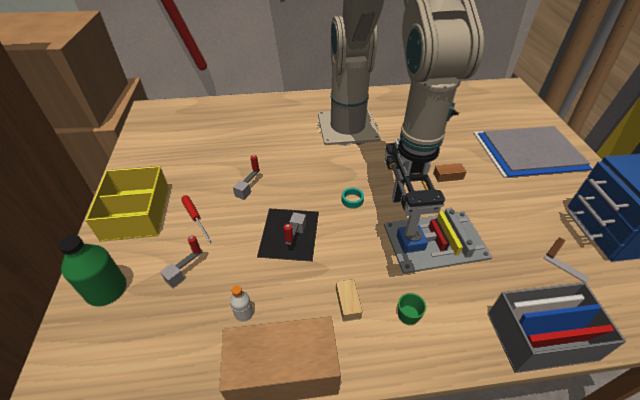

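View pics/side0.png

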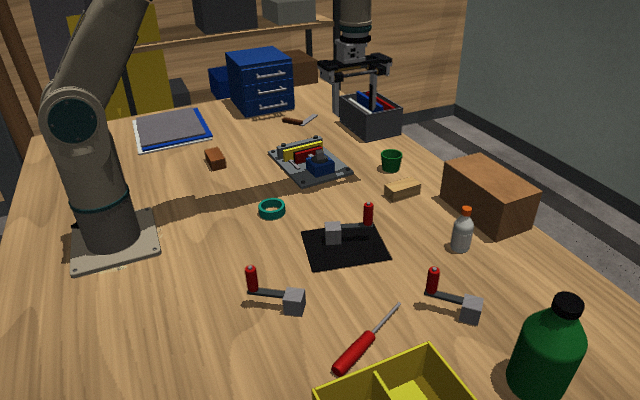

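View pics/wrist0.png

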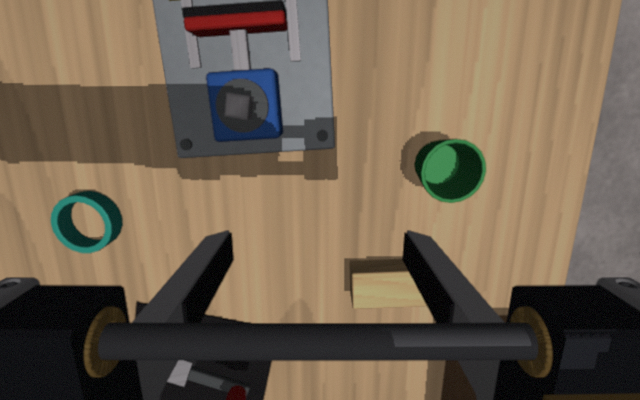

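The scene picture looks back at the robot, so image right is the robot's left. It shows three cranks, with hubs at about (243,188), (175,272) and (298,218). The one on the black mat is rightmost, so it is farthest to the robot's left and is mine. In the wrist picture the clamp spindle is at about (240,103), and the mat crank's hub is at the bottom, near (180,373).

```bash
cat > h.py <<'E'
import numpy as np, cv2
from plant import *
def T_wc(name, st=None):
    ci=camera_info(name)
    if name!="wrist": return np.linalg.inv(ci["camera_from_world"])
    T=np.eye(4);T[:3,:3]=np.array(st["eef_rot"]);T[:3,3]=st["position"]
    return T@ci["hand_eye"]
def rays(name,uv,st=None):
    ci=camera_info(name)
    p=cv2.undistortPoints(np.asarray(uv,float).reshape(-1,1,2),ci["K"],np.array([ci["k1"],0,0,0.])).reshape(-1,2)
    T=T_wc(name,st)
    d=np.c_[p,np.ones(len(p))]
    return T[:3,3], d@T[:3,:3].T
def plane(name,uv,z,st=None):
    o,d=rays(name,uv,st)
    return o+d*((z-o[2])/d[:,2])[:,None]
def depthpt(name,uv,depth,st=None):
    o,d=rays(name,uv,st)
    uv=np.asarray(uv).reshape(-1,2).astype(int)
    return o+d*depth[uv[:,1],uv[:,0]][:,None]
def proj(name,P,st=None):
    ci=camera_info(name);T=np.linalg.inv(T_wc(name,st))
    return cv2.projectPoints(np.asarray(P,float).reshape(-1,1,3),cv2.Rodrigues(T[:3,:3])[0],T[:3,3],ci["K"],np.array([ci["k1"],0,0,0.]))[0].reshape(-1,2)
E
python3 - <<'E'
from h import *
st=read_state()
for n,pts in dict(scene=[(298,218),(289,227),(243,188),(175,272),(410,228),(300,212)],side=[(333,233),(368,205),(319,158),(294,300),(472,310)],wrist=[(240,103),(180,373),(235,392)]).items():
    d=np.load(f"pics/{n}0.npz")["d"]
    print(n,np.round(depthpt(n,pts,d,st),3).tolist())
print(plane("scene",[(298,217)],.044).round(3),plane("scene",[(288,225)],.098).round(3),plane("scene",[(265,209),(318,212),(308,260),(258,254)],.004).round(3))
print(plane("wrist",[(237,103)],.078,st).round(3))
print(plane("wrist",[(179,373)],.044,st).round(3))
E
```

```text
scene [[0.479, -0.222, 0.044], [0.557, -0.249, 0.1], [0.334, -0.377, 0.039], [0.618, -0.537, 0.042], [0.707, -0.003, 0.237], [0.421, -0.213, 0.005]]
side [[0.472, -0.245, 0.037], [0.552, -0.258, 0.097], [0.573, 0.061, 0.059], [0.316, -0.403, 0.04], [0.602, -0.567, 0.036]]
wrist [[0.586, 0.075, 0.078], [0.489, -0.23, 0.044], [0.556, -0.245, 0.057]]
[[ 0.475 -0.222  0.044]] [[ 0.548 -0.251  0.098]] [[ 0.395 -0.316  0.004]
 [ 0.427 -0.16   0.004]
 [ 0.595 -0.207  0.004]
 [ 0.559 -0.338  0.004]]
[[0.583 0.075 0.078]]
[[ 0.488 -0.231  0.044]]
```

{"api": "move_arm", "payload": {
  "series": [
    [[0.6,-0.43,0],0],
    [[0.6,-0.43,0],0],
    [[0.6,-0.43,0],0],
    [[0,0,0],-1],
    [[0,0,0],-1],
    [[0,0,0],-1],
    [[0,0,0],-1],
    [[0,0,0],-1],
    [[0,0,0],0],
    [[0,0,0],0]
  ]
}}

```text
time: 1.4
position: [0.5854, 0.0899, 0.2053]
eef_rot: [[-0.498, 0.867, -0.0], [0.867, 0.498, -0.0], [0.0, -0.0, -1.0]]
wrist_force: [-0.8, 0.2, 0.4]
width: 0.0936
```

```bash
python3 - <<'E'
from h import *
import pickle
st=read_state(); im,d=read_camera("wrist"); pickle.dump((st,im,d),open("pics/w1.pkl","wb")); cv2.imwrite("pics/w1.png",im[:,:,::-1])
print(st["time"],np.round(st["position"],4),np.round(st["q"],1))
E
```

```text
1.4 [0.5854 0.0899 0.2053] [-7.5 31.2 -6.1 96.4  4.  52.6 14.7]
```

View pics/w1.png

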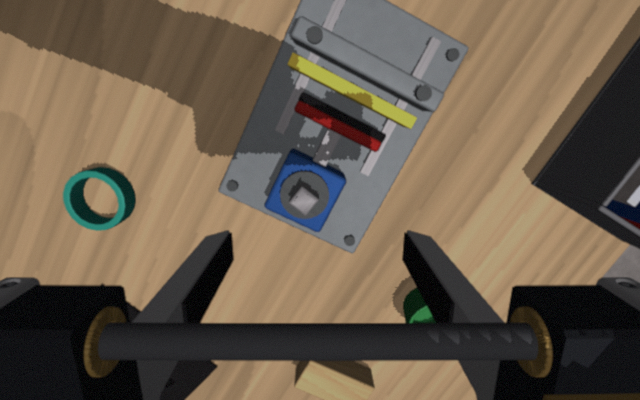

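The spindle is at about (304,200) on the dark collar at (303,195), and the fence is towards the upper right. I'll zoom in for its square.

```bash
python3 - <<'E'
import pickle,cv2
st,im,d=pickle.load(open("pics/w1.pkl","rb"))
c=im[140:240,250:360,::-1]
cv2.imwrite("pics/w1c.png",cv2.resize(c,None,fx=6,fy=6,interpolation=cv2.INTER_CUBIC))
E
```

```text
(no output)
```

View pics/w1c.png

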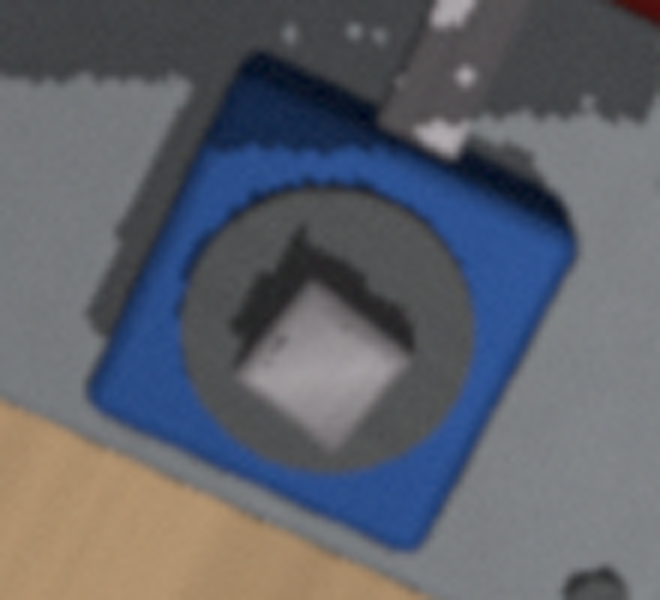

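```bash
cat > sp.py <<'E'
from h import *
import pickle,sys
def spindle(fn,box):
    st,im,d=pickle.load(open(fn,"rb"))
    x0,y0,x1,y1=box
    c=im[y0:y1,x0:x1].astype(int)
    up=cv2.resize(c.astype(np.uint8),None,fx=6,fy=6,interpolation=cv2.INTER_CUBIC)
    hsv=cv2.cvtColor(up,cv2.COLOR_RGB2HSV)
    def back(p): return (np.asarray(p,float)+0.5)/6-0.5+[x0,y0]
    blue=((hsv[...,1]>110)&(abs(hsv[...,0].astype(int)-110)<15)).astype(np.uint8)
    # hole in blue
    cs,h=cv2.findContours(blue,cv2.RETR_CCOMP,cv2.CHAIN_APPROX_NONE)
    holes=[k for i,k in enumerate(cs) if h[0][i][3]>=0]
    k=max(holes,key=cv2.contourArea)
    k=cv2.convexHull(k)
    e=cv2.fitEllipse(k); print("collar ellipse",back(e[0]),np.array(e[1])/6)
    C=plane("wrist",back(k[:,0]),.054,st); (cc,r)=cv2.minEnclosingCircle((C[:,:2]*1000).astype(np.float32)); print("collar circ",cc,r, "ell ctr",plane("wrist",[back(e[0])],.054,st).round(4))
    m=((hsv[...,2]>118)&(hsv[...,1]<60)).astype(np.uint8)
    hm=np.zeros_like(m); cv2.drawContours(hm,[k],-1,1,-1); m&=hm
    cs,_=cv2.findContours(m,cv2.RETR_EXTERNAL,cv2.CHAIN_APPROX_NONE); q=max(cs,key=cv2.contourArea)
    for z in (.074,.078):
        P=plane("wrist",back(q[:,0]),z,st)[:,:2]*1000
        R=cv2.minAreaRect(P.astype(np.float32)); print("square z",z,R)
    cv2.drawContours(up,[q],-1,(255,0,0),1);cv2.drawContours(up,[k],-1,(0,255,0),1)
    cv2.imwrite("pics/spdbg.png",up[:,:,::-1])
    yc=plane("wrist",[(304,200)],.078,st); print("depth z",depthpt("wrist",[(304,200),(304,172)],d,st).round(4))
    # base blue housing orientation
if __name__=="__main__": spindle("pics/w1.pkl",(250,140,360,240))
E
python3 sp.py
```

```text
collar ellipse [304.10283915 194.41750081] [48.33761597 49.5600179 ]
collar circ (581.1387939453125, 73.00720977783203) 24.499553680419922 ell ctr [[0.5809 0.0734 0.054 ]]
square z 0.074 ((581.58544921875, 72.22589874267578), (17.412519454956055, 18.525697708129883), 82.69953918457031)
square z 0.078 ((581.1680297851562, 73.29430389404297), (17.188169479370117, 18.286998748779297), 82.69957733154297)
depth z [[0.581  0.0748 0.0783]
 [0.5701 0.0924 0.0523]]
```

View pics/spdbg.png

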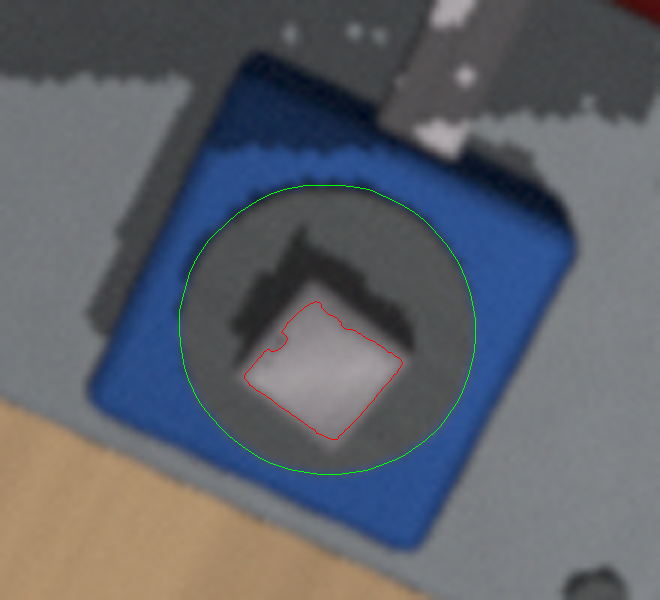

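```bash
cat >> sp.py <<'E'
def edges(fn,box,thr=100):
    st,im,d=pickle.load(open(fn,"rb"));x0,y0,x1,y1=box
    g=im[y0:y1,x0:x1].mean(2).astype(np.float32)
    up=cv2.resize(g,None,fx=6,fy=6,interpolation=cv2.INTER_CUBIC)
    m=(up>thr).astype(np.uint8)
    cs,_=cv2.findContours(m,cv2.RETR_EXTERNAL,cv2.CHAIN_APPROX_NONE)
    return st,cs
E
python3 - <<'E'
from sp import *
box=(250,140,360,240)
for thr in (95,105,115,125):
    st,cs=edges("pics/w1.pkl",box,thr)
    q=[c[:,0] for c in cs if cv2.pointPolygonTest(c,(330,380),False)>0]
    if not q: print("none");continue
    q=q[0]
    P=plane("wrist",(q+.5)/6-.5+[250,140],.074,st)[:,:2]*1000
    R=cv2.minAreaRect(P.astype(np.float32))
    out=[thr,np.round(R[0],1),np.round(R[1],1),round(R[2],1)]
    b=cv2.boxPoints(R)
    for i in range(4):
        a,c=b[i],b[(i+1)%4];L=np.linalg.norm(c-a);t=(c-a)/L;n=np.array([-t[1],t[0]])
        s=(P-a)@t;e=(P-a)@n
        k=(abs(e)<1.5)&(s>.2*L)&(s<.8*L)
        v=cv2.fitLine(P[k].astype(np.float32),cv2.DIST_HUBER,0,.01,.01).ravel()
        out.append(round(np.degrees(np.arctan2(v[1],v[0]))%90,1)); out.append(int(k.sum()))
    print(out)
# housing edges, for fixture yaw check
E
```

```text
[95, array([581.6,  72.3]), array([19.6, 19.7]), 80.9, np.float32(81.4), 61, np.float32(81.2), 60, np.float32(81.8), 63, np.float32(80.8), 62]
[105, array([581.6,  72.3]), array([18.9, 18.9]), 80.8, np.float32(82.1), 59, np.float32(80.6), 57, np.float32(83.6), 63, np.float32(80.4), 73]
[115, array([581.6,  72.2]), array([17.7, 18.4]), 81.9, np.float32(82.9), 58, np.float32(80.4), 55, np.float32(86.6), 67, np.float32(81.4), 55]
[125, array([581.6,  72.2]), array([16.6, 17.9]), 83.2, np.float32(84.3), 59, np.float32(79.0), 52, np.float32(89.2), 61, np.float32(79.1), 45]
```

{"api": "move_arm", "payload": {
  "series": [
    [[-0.74,-0.72,0],0],
    [[-0.74,-0.72,0],0],
    [[-0.74,-0.72,0],0],
    [[-0.74,-0.72,0],0],
    [[-0.74,-0.72,0],0],
    [[-0.74,-0.72,0],0],
    [[0,0,0],-1],
    [[0,0,0],-1],
    [[0,0,0],-1],
    [[0,0,0],0]
  ]
}}

```text
time: 2.7
position: [0.5094, -0.2103, 0.2054]
eef_rot: [[-0.742, 0.671, 0.0], [0.671, 0.742, 0.0], [0.0, 0.0, -1.0]]
wrist_force: [0.3, -0.1, -0.4]
width: 0.0938
```

```bash
python3 - <<'E'
from h import *
import pickle
st=read_state(); im,d=read_camera("wrist"); pickle.dump((st,im,d),open("pics/w2.pkl","wb")); cv2.imwrite("pics/w2.png",im[:,:,::-1])
print(st["time"],np.round(st["position"],4),np.round(st["q"],1))
E
```

```text
2.7 [ 0.5094 -0.2103  0.2054] [ 26.6  28.1 -10.4 102.7   6.4  49.8  61.1]
```

View pics/w2.png

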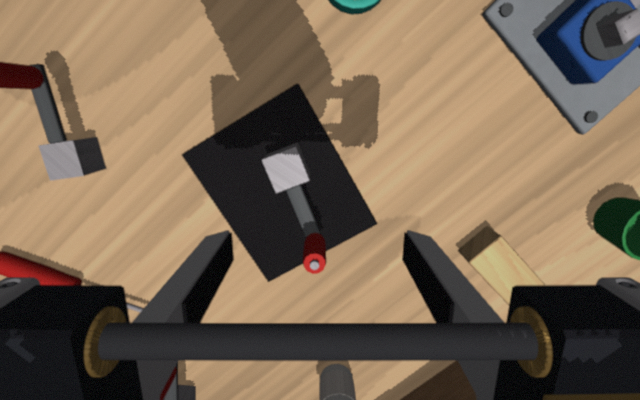

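My crank's hub top is at about (285,170), its handle top at (315,263), and the mat runs from about (183,153) to (376,222).

```bash
cat > cr.py <<'E'
from sp import *
def quad(fn,box,seed,z,thr,tol=1.5):
    st,cs=edges(fn,box,thr)
    s6=((seed[0]-box[0])*6,(seed[1]-box[1])*6)
    q=[c[:,0] for c in cs if cv2.pointPolygonTest(c,s6,False)>0]
    if not q: return print("none",thr)
    q=min(q,key=cv2.contourArea)
    P=plane("wrist",(q+.5)/6-.5+[box[0],box[1]],z,st)[:,:2]*1000
    R=cv2.minAreaRect(P.astype(np.float32)); b=cv2.boxPoints(R)
    out=[thr,np.round(R[0],1),np.round(R[1],1),round(R[2],1)]
    for i in range(4):
        a,c=b[i],b[(i+1)%4];L=np.linalg.norm(c-a);t=(c-a)/L;n=np.array([-t[1],t[0]])
        s=(P-a)@t;e=(P-a)@n;k=(abs(e)<tol)&(s>.2*L)&(s<.8*L)
        if k.sum()>5:
            v=cv2.fitLine(P[k].astype(np.float32),cv2.DIST_HUBER,0,.01,.01).ravel()
            out.append(round(float(np.degrees(np.arctan2(v[1],v[0]))%90),1))
    print(out)
E
python3 - <<'E'
from cr import *
st,im,d=pickle.load(open("pics/w2.pkl","rb"))
cv2.imwrite("pics/w2c.png",cv2.resize(im[130:290,240:350,::-1],None,fx=4,fy=4,interpolation=cv2.INTER_CUBIC))
for t in (90,105,120,135,150): quad("pics/w2.pkl",(250,135,330,215),(285,170),.044,t)
print(depthpt("wrist",[(285,170),(280,165),(315,263),(300,205),(260,230)],d,st).round(4))
hsv=cv2.cvtColor(im,cv2.COLOR_RGB2HSV)
red=((hsv[...,1]>150)&((hsv[...,0]<10)|(hsv[...,0]>170))&(hsv[...,2]>140)).astype(np.uint8); red[:,:280]=0; red[:240]=0;red[300:]=0;red[:,350:]=0
ys,xs=np.nonzero(red);print(xs.mean(),ys.mean(),len(xs)); e=cv2.minEnclosingCircle(np.c_[xs,ys].astype(np.float32)); print(e, plane("wrist",[e[0]],.098,st))
dk=(im.max(2)<45).astype(np.uint8); n,l,s,c=cv2.connectedComponentsWithStats(dk); i=l[200,235]; cs,_=cv2.findContours((l==i).astype(np.uint8),0,1)
k=cv2.convexHull(max(cs,key=cv2.contourArea))[:,0]
P=plane("wrist",k,.004,st)[:,:2]*1000; R=cv2.minAreaRect(P.astype(np.float32)); print("mat",R)
print(plane("wrist",[(183,154),(298,84),(376,222),(269,280)],.004,st).round(4))
E
```

```text
[90, array([ 481.3, -227. ]), array([37.6, 38.1]), 68.5, 68.9, 68.0, 69.5, 65.0]
[105, array([ 481. , -226.9]), array([37.1, 37.2]), 68.8, 69.0, 68.9, 69.6, 64.9]
[120, array([ 481. , -226.9]), array([36.6, 36.7]), 68.9, 69.0, 68.9, 69.4, 65.5]
[135, array([ 481. , -226.9]), array([36.2, 36.2]), 69.0, 69.4, 68.9, 69.3, 65.2]
[150, array([ 480.9, -226.9]), array([35.7, 35.6]), 69.0, 69.5, 68.8, 69.2, 64.5]
[[ 0.4808 -0.227   0.0445]
 [ 0.4739 -0.2275  0.0431]
 [ 0.5545 -0.2536  0.1016]
 [ 0.5173 -0.2409  0.043 ]
 [ 0.5155 -0.305   0.0039]]
313.9914163090129 262.3948497854077 233
((314.28570556640625, 263.0), 10.714377403259277) [[ 0.5553527  -0.25528587  0.098     ]]
mat ((496.97760009765625, -252.72006225585938), (146.82330322265625, 176.62339782714844), 77.83045959472656)
[[ 0.3961 -0.3053  0.004 ]
 [ 0.4273 -0.1626  0.004 ]
 [ 0.598  -0.1993  0.004 ]
 [ 0.5684 -0.342   0.004 ]]
```

View pics/w2c.png

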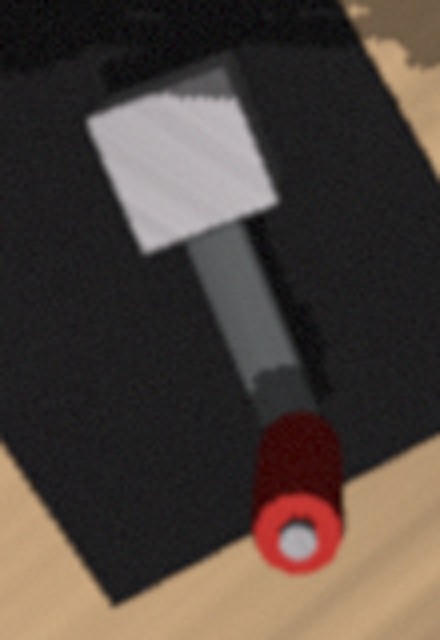

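{"api": "move_arm", "payload": {
  "series": [
    [[0,0,0],-1],
    [[0,0,0],-1],
    [[0,0,0],-1],
    [[0,0,0],-0.53],
    [[0.41,-0.51,0],0],
    [[0,0,0.8],0],
    [[0,0,0.8],0],
    [[0,0,0.8],0],
    [[0,0,0.6],0],
    [[0,0,0.2],0]
  ]
}}

```text
time: 4.0
position: [0.4802, -0.2263, 0.0439]
eef_rot: [[-0.934, 0.357, -0.003], [0.357, 0.934, 0.001], [0.003, -0.0, -1.0]]
wrist_force: [0.1, 0.2, 0.2]
width: 0.0943
```

```bash
python3 - <<'E'
from h import *
import pickle
st=read_state(); im,d=read_camera("wrist"); pickle.dump((st,im,d),open("pics/w3.pkl","wb")); cv2.imwrite("pics/w3.png",im[:,:,::-1])
print(st["time"],np.round(st["position"],4),np.round(st["q"],1))
R=np.array(st["eef_rot"]);p=np.array(st["position"])
print(R.T@(np.array([.481,-.2269,.012])-p)/.05, np.degrees(np.arctan2(R[1,1],R[0,1])))
E
```

```text
4.0 [ 0.4802 -0.2263  0.0439] [ 29.6  40.7 -11.2 113.1  15.8  27.8  76. ]
[-0.0204375  -0.00496095  0.63864588] 69.10286996852079
```

View pics/w3.png

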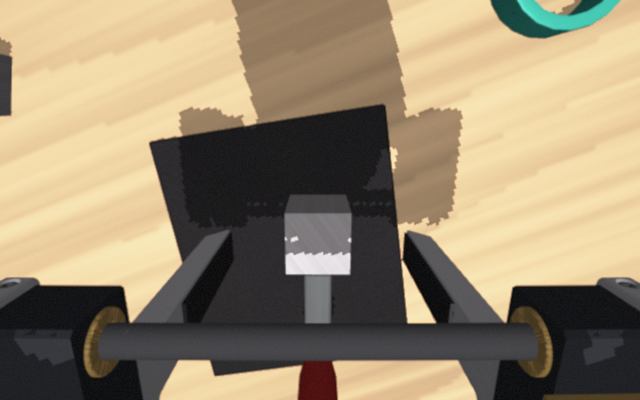

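The hub is centred between the fingers at (318,243), with square edges and the arm straight below it. I'll go down and then grip.

{"api": "move_arm", "payload": {
  "series": [
    [[-0.02,0,0.3],0],
    [[0,0,0.2],0],
    [[0,0,0.14],0],
    [[0,0,0],0],
    [[0,0,0],0],
    [[0,0,0],0],
    [[0,0,0],0],
    [[0,0,0],0],
    [[0,0,0],0],
    [[0,0,0],0]
  ]
}}

```text
time: 5.3
position: [0.4822, -0.2271, 0.0135]
eef_rot: [[-0.935, 0.355, 0.0], [0.355, 0.935, 0.0], [-0.0, 0.0, -1.0]]
wrist_force: [-0.1, 0.0, -0.7]
width: 0.0937
```

{"api": "move_arm", "payload": {
  "series": [
    [[0,0,0],0],
    [[0,0,0],0],
    [[0,0,0],0],
    [[0,0,0],0],
    [[0,0,0],0],
    [[0,0,0],0],
    [[0,0,0],0],
    [[0,0,0],0],
    [[0,0,0],0],
    [[0,0,0],0]
  ],
  "hand": 1,
  "newtons": 55
}}

```text
time: 6.55
position: [0.4822, -0.2271, 0.0135]
eef_rot: [[-0.935, 0.355, 0.0], [0.355, 0.935, 0.0], [-0.0, 0.0, -1.0]]
wrist_force: [0.1, -0.1, 0.0]
width: 0.0354
```

{"api": "move_arm", "payload": {
  "series": [
    [[0,0,-0.1],0],
    [[0,0,-0.3],0],
    [[0,0,-0.6],0],
    [[0,0,-0.8],0],
    [[0,0,-0.7],0],
    [[0,0,-0.4],0],
    [[0,0,0],-1],
    [[0,0,0],-1],
    [[0,0,0],0],
    [[0,0,0],0]
  ]
}}

```text
time: 7.8
position: [0.4819, -0.2272, 0.1588]
eef_rot: [[-0.988, 0.155, -0.0], [0.155, 0.988, -0.0], [0.0, -0.0, -1.0]]
wrist_force: [0.7, 0.4, -4.3]
width: 0.0357
```

```bash
python3 - <<'E'
from h import *
import pickle
st=read_state()
for n in("wrist","side"):
    im,d=read_camera(n); pickle.dump((st,im,d),open(f"pics/{n}4.pkl","wb")); cv2.imwrite(f"pics/{n}4.png",im[:,:,::-1])
print(st["time"],np.round(st["position"],4),np.round(st["q"],1),np.round(st["wrist_force"],2),np.round(st["wrist_torque"],3),st["width"])
R=np.array(st["eef_rot"]);p=np.array(st["position"])
print(R.T@(np.array([.5825,.0725,.15])-p)/.05, np.degrees(np.arctan2(R[1,1],R[0,1])))
im=cv2.imread("pics/side4.png"); cv2.imwrite("pics/side4c.png",cv2.resize(im[120:270,270:440],None,fx=4,fy=4,interpolation=2))
E
```

```text
7.8 [ 0.4819 -0.2272  0.1588] [ 35.2  30.9 -19.1 108.2  14.2  43.2  89.2] [ 0.74  0.44 -4.26] [ 0.1   -0.088  0.005] 0.03565619777956057
[-1.05701586  6.23284355  0.17510734] 81.07218218264484
```

View pics/wrist4.png

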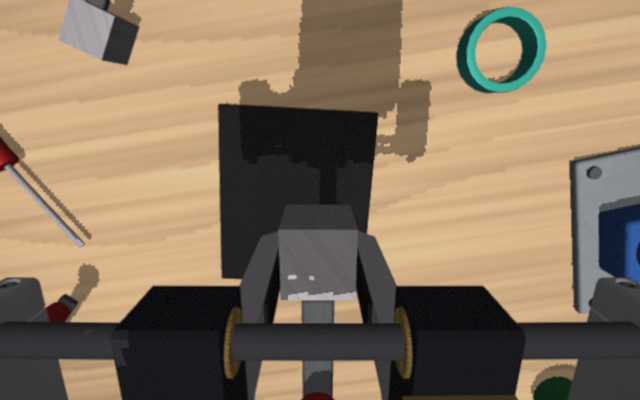

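View pics/side4c.png

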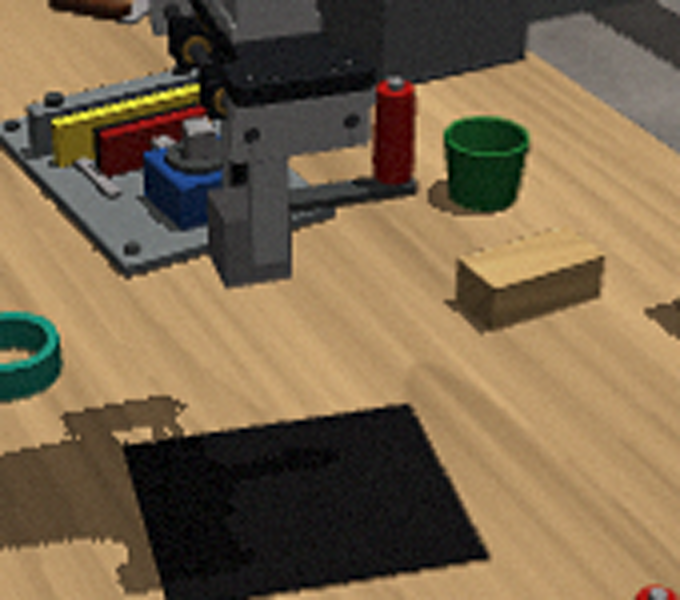

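{"api": "move_arm", "payload": {
  "series": [
    [[-0.1,0.5,0],0],
    [[-0.15,0.8,0],0],
    [[-0.16,1,0],0],
    [[-0.16,1,0],0],
    [[-0.16,1,0],0],
    [[-0.16,1,0],0],
    [[-0.1,0.6,0],0],
    [[-0.07,0.33,0],0],
    [[0,0,0],0],
    [[0,0,0],0]
  ]
}}

```text
time: 9.15
position: [0.5818, 0.0702, 0.1582]
eef_rot: [[-0.988, 0.156, -0.001], [0.156, 0.988, -0.002], [0.001, -0.002, -1.0]]
wrist_force: [-0.3, -0.4, -3.9]
width: 0.0358
```

```bash
python3 - <<'E'
from h import *
import pickle
st=read_state()
for n in("wrist","side","scene"):
    im,d=read_camera(n); pickle.dump((st,im,d),open(f"pics/{n}5.pkl","wb")); cv2.imwrite(f"pics/{n}5.png",im[:,:,::-1])
print(st["time"],np.round(st["position"],4),np.round(st["q"],1),np.round(st["wrist_force"],2),np.round(st["wrist_torque"],3),st["width"])
R=np.array(st["eef_rot"]);p=np.array(st["position"])
print(R.T@(np.array([.5825,.0725,.0635+.03])-p)/.05, np.degrees(np.arctan2(R[1,1],R[0,1])))
a=cv2.imread("pics/side5.png")[80:200,250:400]; b=cv2.imread("pics/scene5.png")[150:270,340:490]
cv2.imwrite("pics/ss5.png",np.vstack([cv2.resize(x,None,fx=2.4,fy=2.4,interpolation=2) for x in(a,b)]))
d=pickle.load(open("pics/wrist5.pkl","rb"))[2]
for v in range(200,300,8): print(v,depthpt("wrist",[(317,v)],d,st).round(4))
E
```

```text
9.15 [0.5818 0.0702 0.1582] [  1.7  34.8 -17.9  99.9  13.9  47.5  58.4] [-0.29 -0.4  -3.89] [ 0.038 -0.06  -0.014] 0.0357579041328072
[-0.00830572  0.05031384  1.29410851] 81.04209421024285
200 [[0.5796 0.0691 0.078 ]]
208 [[0.5626 0.072  0.156 ]]
216 [[0.5627 0.072  0.1693]]
224 [[0.5624 0.0721 0.1823]]
232 [[0.5639 0.0719 0.1889]]
240 [[0.5679 0.0713 0.1885]]
248 [[0.5714 0.0707 0.1892]]
256 [[0.5754 0.0701 0.1892]]
264 [[0.5796 0.0694 0.1887]]
272 [[0.5838 0.0687 0.1884]]
280 [[0.5878 0.0681 0.1885]]
288 [[0.5917 0.0675 0.1891]]
296 [[0.5962 0.0667 0.1885]]
```

View pics/wrist5.png

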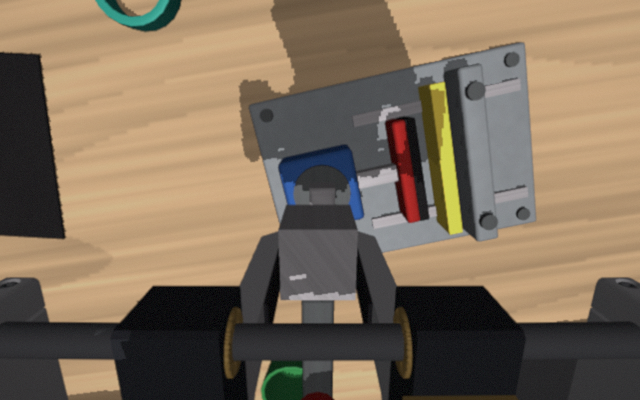

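View pics/ss5.png

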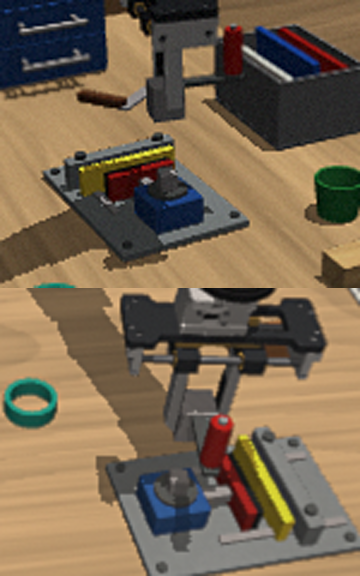

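{"api": "move_arm", "payload": {
  "series": [
    [[-0.01,0.05,0.25],0],
    [[0,0,0.35],0],
    [[0,0,0.3],0],
    [[0,0,0.2],0],
    [[0,0,0.1],0],
    [[0,0,0.08],0],
    [[0,0,0],0],
    [[0,0,0],0],
    [[0,0,0],0],
    [[0,0,0],0]
  ]
}}

```text
time: 10.55
position: [0.5833, 0.0749, 0.0947]
eef_rot: [[-0.988, 0.153, 0.0], [0.153, 0.988, 0.0], [-0.0, 0.0, -1.0]]
wrist_force: [-0.1, 0.6, -3.9]
width: 0.0357
```

```bash
cat > look.py <<'E'
from h import *
import pickle,sys
k=sys.argv[1]; names=sys.argv[2].split(",") if len(sys.argv)>2 else []
st=read_state()
print(st["time"],"pos",np.round(st["position"],4),"q",np.round(st["q"],1),"F",np.round(st["wrist_force"],2),"T",np.round(st["wrist_torque"],3),"w",round(st["width"],4))
R=np.array(st["eef_rot"]);p=np.array(st["position"])
print("to spindle(units)",R.T@(np.array([.5825,.0725,.0635])-p)/.05,"tooly deg", np.degrees(np.arctan2(R[1,1],R[0,1])), "tilt",R[:,2].round(4))
for n in names:
    im,d=read_camera(n); pickle.dump((st,im,d),open(f"pics/{n}{k}.pkl","wb")); cv2.imwrite(f"pics/{n}{k}.png",im[:,:,::-1])
if "side" in names and "scene" in names:
    a=cv2.imread(f"pics/side{k}.png")[80:200,250:400]; b=cv2.imread(f"pics/scene{k}.png")[150:270,340:490]
    cv2.imwrite(f"pics/ss{k}.png",np.hstack([cv2.resize(x,None,fx=2.6,fy=2.6,interpolation=2) for x in(a,b)]))
E
python3 look.py 6 side,scene
```

```text
10.55 pos [0.5833 0.0749 0.0947] q [  0.2  39.7 -16.2 102.6  16.1  39.9  56.3] F [-0.14  0.65 -3.91] T [ 0.06  -0.074  0.   ] w 0.0357
to spindle(units) [ 0.0093007  -0.05066236  0.62448981] tooly deg 81.17168334562545 tilt [ 5.e-04  1.e-04 -1.e+00]
```

View pics/ss6.png

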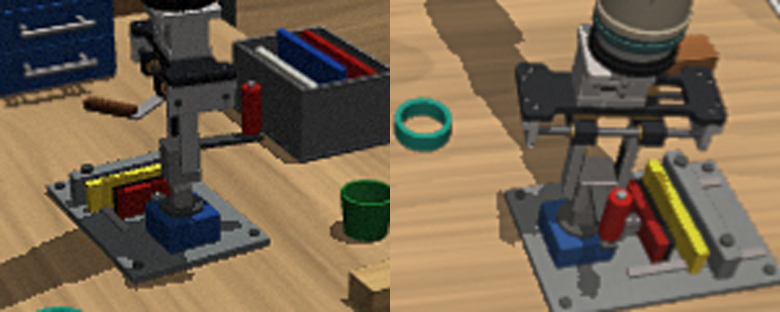

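{"api": "move_arm", "payload": {
  "series": [
    [[0.01,-0.05,0],0],
    [[0,0,0.05],0],
    [[0,0,0.05],0],
    [[0,0,0],0],
    [[0,0,0],0],
    [[0,0,0],0],
    [[0,0,0],0],
    [[0,0,0],0],
    [[0,0,0],0],
    [[0,0,0],0]
  ]
}}

```text
time: 11.9
position: [0.5823, 0.0726, 0.0895]
eef_rot: [[-0.988, 0.153, 0.0], [0.153, 0.988, 0.0], [-0.0, 0.0, -1.0]]
wrist_force: [-0.1, 0.2, -3.8]
width: 0.0359
```

```bash
python3 look.py 7
```

```text
11.9 pos [0.5823 0.0726 0.0895] q [  0.3  40.  -16.  103.   16.3  39.2  56.3] F [-0.1   0.16 -3.83] T [ 0.08  -0.065  0.006] w 0.0359
to spindle(units) [-0.00417756 -0.00066479  0.51985122] tooly deg 81.17916705251065 tilt [ 0.  0. -1.]
```

{"api": "move_arm", "payload": {
  "series": [
    [[0,0,0.02],0],
    [[0,0,0.02],0],
    [[0,0,0.02],0],
    [[0,0,0.02],0],
    [[0,0,0.02],0],
    [[0,0,0.02],0],
    [[0,0,0.02],0],
    [[0,0,0],0],
    [[0,0,0],0],
    [[0,0,0],0]
  ]
}}

```text
time: 13.15
position: [0.5823, 0.0726, 0.0825]
eef_rot: [[-0.988, 0.153, 0.0], [0.153, 0.988, 0.0], [-0.0, 0.0, -1.0]]
wrist_force: [-0.4, -0.6, -3.6]
width: 0.0358
```

```bash
python3 look.py 8
```

```text
13.15 pos [0.5823 0.0726 0.0825] q [ 1.000e-01  4.060e+01 -1.580e+01  1.033e+02  1.660e+01  3.840e+01
  5.610e+01] F [-0.45 -0.59 -3.64] T [ 0.073  0.031 -0.018] w 0.0358
to spindle(units) [-0.00419689 -0.00096033  0.38065015] tooly deg 81.17953682730348 tilt [ 1.e-04  0.e+00 -1.e+00]
```

{"api": "move_arm", "payload": {
  "series": [
    [[0,0,0.03],0],
    [[0,0,0.03],0],
    [[0,0,0.03],0],
    [[0,0,0.03],0],
    [[0,0,0.03],0],
    [[0,0,0.03],0],
    [[0,0,0.03],0],
    [[0,0,0],0],
    [[0,0,0],0],
    [[0,0,0],0]
  ]
}}

```text
time: 14.4
position: [0.5823, 0.0726, 0.072]
eef_rot: [[-0.988, 0.153, -0.0], [0.153, 0.988, 0.0], [0.0, 0.0, -1.0]]
wrist_force: [0.6, 0.7, -4.6]
width: 0.0355
```

```bash
python3 look.py 9
```

```text
14.4 pos [0.5823 0.0726 0.072 ] q [-1.000e-01  4.150e+01 -1.540e+01  1.036e+02  1.690e+01  3.720e+01
  5.570e+01] F [ 0.57  0.68 -4.64] T [0.188 0.014 0.031] w 0.0355
to spindle(units) [-0.0048708  -0.00090042  0.16963305] tooly deg 81.1772448520609 tilt [-1.e-04  1.e-04 -1.e+00]
```

{"api": "move_arm", "payload": {
  "series": [
    [[0,0,0.03],0],
    [[0,0,0.03],0],
    [[0,0,0.03],0],
    [[0,0,0.03],0],
    [[0,0,0.015],0],
    [[0,0,0.015],0],
    [[0,0,0.015],0],
    [[0,0,0],0],
    [[0,0,0],0],
    [[0,0,0],0]
  ]
}}

```text
time: 15.65
position: [0.5823, 0.0726, 0.0637]
eef_rot: [[-0.988, 0.153, 0.0], [0.153, 0.988, 0.0], [-0.0, 0.0, -1.0]]
wrist_force: [-0.2, 0.4, -4.1]
width: 0.0356
```

```bash
python3 look.py 10
```

```text
15.65 pos [0.5823 0.0726 0.0637] q [ -0.3  42.2 -15.1 103.8  17.2  36.2  55.5] F [-0.21  0.38 -4.11] T [ 0.235 -0.076  0.019] w 0.0356
to spindle(units) [-0.0041089  -0.00106367  0.00466323] tooly deg 81.17892838808577 tilt [ 0.e+00  1.e-04 -1.e+00]
```

{"api": "move_arm", "payload": {
  "series": [
    [[0,0,0.01],0],
    [[0,0,0.01],0],
    [[0,0,0],0],
    [[0,0,0],0],
    [[0,0,0],0],
    [[0,0,0],0],
    [[0,0,0],0],
    [[0,0,0],0],
    [[0,0,0],0],
    [[0,0,0],0]
  ]
}}

```text
time: 16.9
position: [0.5824, 0.0726, 0.0635]
eef_rot: [[-0.988, 0.153, 0.0], [0.153, 0.988, -0.0], [-0.0, -0.0, -1.0]]
wrist_force: [-2.4, -0.2, 6.5]
width: 0.0355
```

```bash
python3 look.py 11; python3 - <<'E'
import pickle,cv2
im=pickle.load(open("pics/w1.pkl","rb"))[1][0:160,270:480,::-1]
cv2.imwrite("pics/w1d.png",cv2.resize(im,None,fx=3.8,fy=3.7,interpolation=2))
im=pickle.load(open("pics/wrist5.pkl","rb"))[1][30:260,350:550,::-1]
cv2.imwrite("pics/w5d.png",cv2.resize(im,None,fx=2.6,fy=2.6,interpolation=2))
E
```

```text
16.9 pos [0.5824 0.0726 0.0635] q [ -0.3  42.2 -15.1 103.9  17.2  36.2  55.5] F [-2.37 -0.22  6.46] T [ 0.123  0.574 -0.   ] w 0.0355
to spindle(units) [-0.0026717  -0.00146323 -0.00087732] tooly deg 81.17553656390449 tilt [ 4.e-04 -1.e-04 -1.e+00]
```

View pics/w1d.png

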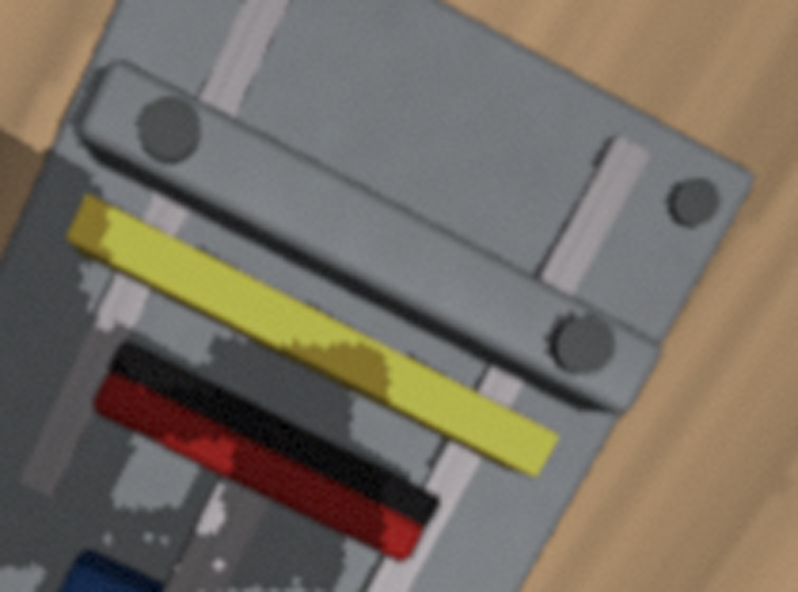

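View pics/w5d.png

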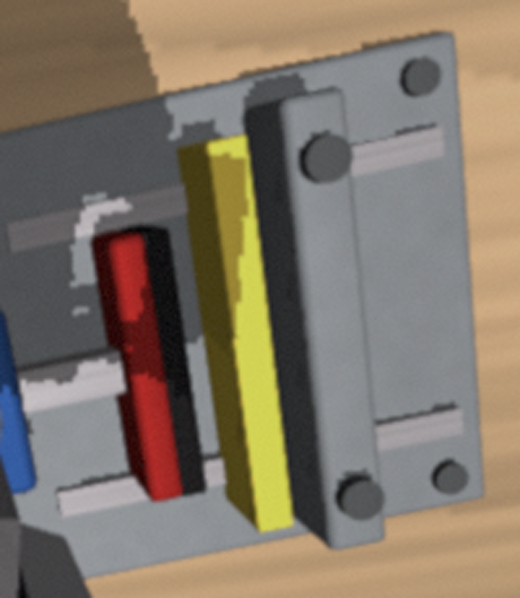

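```bash
python3 - <<'E'
from h import *
import pickle
st,im,d=pickle.load(open("pics/w1.pkl","rb"))
def c1(p): p=np.array(p,float); return p/[3.8,3.7]+[270,0]
def c5(p): p=np.array(p,float); return p/2.6+[350,30]
fz=depthpt("wrist",c1([(370,230),(480,300)]),d,st); print(fz.round(4)); zf=fz[:,2].mean()
print(depthpt("wrist",c1([(330,320),(450,380)]),d,st)[:,2], depthpt("wrist",c1([(250,400),(340,455),(270,450)]),d,st)[:,2])
def run(nm,cc,st,jaw,pf,pb,ff,zf):
    A=plane("wrist",cc(jaw),.048,st);B=plane("wrist",cc(pf),.048,st);C=plane("wrist",cc(pb),.048,st);D=plane("wrist",cc(ff),zf,st)
    t=(D[1]-D[0])[:2];t/=np.linalg.norm(t);n=np.array([-t[1],t[0]]); 
    if n[1]<0:n=-n
    f=[((X[:,:2]@n)*1000).round(1) for X in(A,B,C,D)]
    print(nm,"n ang",np.degrees(np.arctan2(n[1],n[0])).round(1),f,"travel",f[3].mean()-f[0].mean()-12)
run("w1",c1,st,[(125,342),(440,500)],[(75,238),(540,477)],[(90,195),(558,437)],[(90,145),(615,410)],zf)
st5=pickle.load(open("pics/wrist5.pkl","rb"))[0]
run("w5",c5,st5,[(165,228),(203,490)],[(207,138),(260,530)],[(245,135),(292,525)],[(285,105),(333,548)],zf)
E
```

```text
[[0.5691 0.2067 0.0497]
 [0.6005 0.2061 0.0496]]
[0.04827098 0.04741223] [0.04624397 0.04628342 0.04785018]
w1 n ang 94.1 [array([117., 116.]), array([133.9, 132. ]), array([144.4, 142.7]), array([154.4, 154.4])] travel 25.900000000000006
w5 n ang 93.4 [array([123.3, 123.3]), array([139.7, 140.3]), array([151.2, 151.2]), array([163.4, 163.4])] travel 28.10000000000001
```

{"api": "move_arm", "payload": {
  "series": [
    [[0,0,-0.01],0],
    [[0,-0.0025,0],0.5],
    [[0,-0.0025,0],1],
    [[0,-0.0025,0],1],
    [[0,-0.0025,0],1],
    [[0,-0.0025,0],1],
    [[0,-0.0025,0],1],
    [[0,-0.0025,0],1],
    [[0,-0.0025,0],1],
    [[0,-0.0025,0],1]
  ]
}}

```text
time: 18.15
position: [0.5813, 0.0709, 0.0635]
eef_rot: [[-0.501, 0.866, -0.001], [0.866, 0.501, -0.001], [-0.001, -0.001, -1.0]]
wrist_force: [-2.3, -0.2, 3.7]
width: 0.0358
```

```bash
python3 look.py 12 side,scene; python3 - <<'E'
from h import *
st=read_state();R=np.array(st["eef_rot"]);p=np.array(st["position"]);print("axis est",(p+R[:,0]*.0012)[:2].round(4),"want .5813 .0727")
E
```

```text
18.15 pos [0.5813 0.0709 0.0635] q [ -9.1  41.5  -1.1 104.3   1.3  34.3  19.1] F [-2.25 -0.2   3.7 ] T [-0.173  0.607  0.355] w 0.0358
to spindle(units) [ 0.01599523  0.03673276 -0.00056088] tooly deg 30.0481666765112 tilt [-8.0e-04 -1.1e-03 -1.0e+00]
axis est [0.5807 0.072 ] want .5813 .0727
```

View pics/ss12.png

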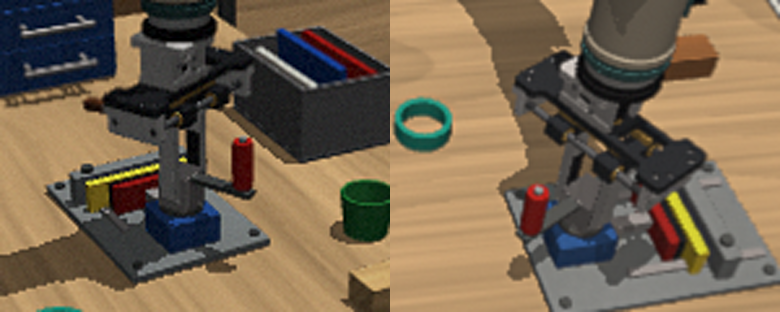

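{"api": "move_arm", "payload": {
  "series": [
    [[0,-0.0025,-0.01],1],
    [[0,-0.0025,0],1],
    [[0,-0.0025,0],1],
    [[0,-0.0025,0],1],
    [[0,-0.0025,0],1],
    [[0,0,0],0.5],
    [[0,0,0],0],
    [[0,0,0],0],
    [[0,0,0],0],
    [[0,0,0],0]
  ]
}}

```text
time: 19.5
position: [0.5796, 0.0705, 0.0635]
eef_rot: [[0.047, 0.999, -0.003], [0.999, -0.047, -0.001], [-0.001, -0.003, -1.0]]
wrist_force: [-4.3, -3.1, 4.3]
width: 0.0359
```

```bash
python3 look.py 13 wrist; python3 - <<'E'
from h import *
st=read_state();R=np.array(st["eef_rot"]);p=np.array(st["position"]);print("axis est",(p+R[:,0]*.0012)[:2].round(4),"want .5813 .0727")
E
```

```text
19.5 pos [0.5796 0.0705 0.0635] q [-14.7  41.7   7.9 104.6  -9.3  34.5  -3.8] F [-4.27 -3.06  4.32] T [-0.45   1.026  0.148] w 0.0359
to spindle(units) [ 0.042417    0.05636782 -0.00099118] tooly deg -2.7172784461193116 tilt [-0.0031 -0.001  -1.    ]
axis est [0.5796 0.0717] want .5813 .0727
```

View pics/wrist13.png

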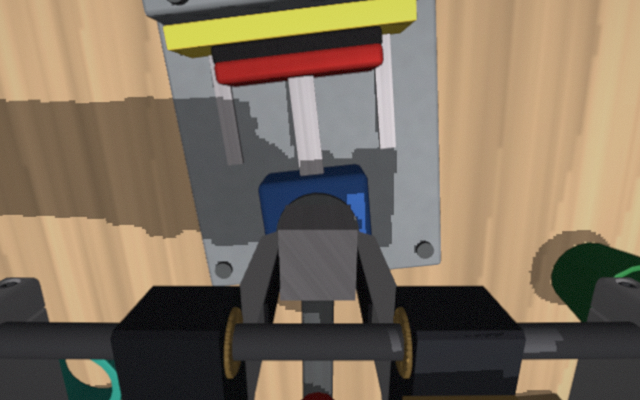

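{"api": "move_arm", "payload": {
  "series": [
    [[-0.01,-0.016,-0.004],0],
    [[-0.01,-0.016,0],0],
    [[0,-0.003,0],0.5],
    [[0,-0.003,0],0.5],
    [[0,-0.003,0],0.5],
    [[0,-0.003,0],0.5],
    [[0,0,0],0],
    [[0,0,0],0],
    [[0,0,0],0],
    [[0,0,0],0]
  ]
}}

```text
time: 20.8
position: [0.5789, 0.0706, 0.0637]
eef_rot: [[0.256, 0.967, -0.0], [0.967, -0.256, 0.0], [0.0, -0.0, -1.0]]
wrist_force: [0.2, -0.8, -11.0]
width: 0.0358
```

```bash
python3 look.py 14 scene; python3 - <<'E'
import cv2
b=cv2.imread("pics/scene14.png")[170:290,360:510]; cv2.imwrite("pics/s14.png",cv2.resize(b,None,fx=5,fy=5,interpolation=2))
E
```

```text
20.8 pos [0.5789 0.0706 0.0637] q [-16.7  41.9  11.2 104.9 -13.2  34.4 -12.3] F [  0.15  -0.8  -11.05] T [-0.233 -0.096  0.111] w 0.0358
to spindle(units) [0.05526619 0.06046118 0.00301806] tooly deg -14.8277762756556 tilt [-2.e-04  1.e-04 -1.e+00]
```

View pics/s14.png

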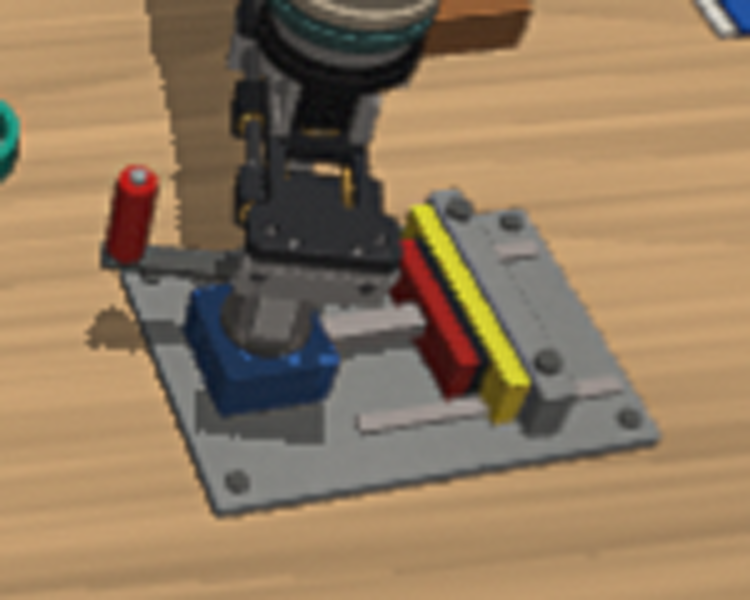

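{"api": "move_arm", "payload": {
  "series": [
    [[0,-0.004,0.004],0.08],
    [[0,0,0],0.08],
    [[0,0,0],0.08],
    [[0,0,0],0.08],
    [[0,0,0],0.08],
    [[0,0,0],0.08],
    [[0,0,0],0.08],
    [[0,0,0],0.08],
    [[0,0,0],0.08],
    [[0,0,0],0.08]
  ]
}}

```text
time: 22.1
position: [0.5786, 0.0707, 0.0637]
eef_rot: [[0.336, 0.942, -0.0], [0.942, -0.336, 0.0], [-0.0, -0.0, -1.0]]
wrist_force: [-0.3, -1.1, -13.1]
width: 0.0359
```

```bash
python3 look.py 15
```

```text
22.1 pos [0.5786 0.0707 0.0637] q [-17.6  42.   12.5 105.  -14.8  34.6 -15.6] F [ -0.26  -1.06 -13.09] T [-0.305 -0.144  0.274] w 0.0359
to spindle(units) [0.06064769 0.06097928 0.0039489 ] tooly deg -19.65085501867776 tilt [-2.e-04  1.e-04 -1.e+00]
```

{"api": "move_arm", "payload": {
  "series": [
    [[0,-0.004,0.008],0.08],
    [[0,0,0],0.08],
    [[0,0,0],0.08],
    [[0,0,0],0.08],
    [[0,0,0],0.08],
    [[0,0,0],0.08],
    [[0,0,0],0.08],
    [[0,0,0],0.08],
    [[0,0,0],0.08],
    [[0,0,0],0.08]
  ]
}}

```text
time: 23.35
position: [0.5784, 0.0707, 0.0636]
eef_rot: [[0.414, 0.91, -0.0], [0.91, -0.414, 0.0], [0.0, -0.0, -1.0]]
wrist_force: [-3.6, -0.7, 0.3]
width: 0.0358
```

```bash
python3 look.py 16
```

```text
23.35 pos [0.5784 0.0707 0.0636] q [-18.4  42.1  13.8 105.1 -16.3  34.7 -19. ] F [-3.59 -0.73  0.28] T [-0.322  0.814  0.581] w 0.0358
to spindle(units) [0.06583642 0.06008551 0.00132666] tooly deg -24.4375122564795 tilt [-2.e-04  1.e-04 -1.e+00]
```

{"api": "move_arm", "payload": {
  "series": [
    [[0,0,0],0.03],
    [[0,0,0],0],
    [[0,0,0],0],
    [[0,0,0],0],
    [[0,0,0],0],
    [[0,0,0],0],
    [[0,0,0],0],
    [[0,0,0],0],
    [[0,0,0],0],
    [[0,0,0],0]
  ]
}}

```text
time: 24.6
position: [0.5784, 0.0708, 0.0635]
eef_rot: [[0.416, 0.909, -0.0], [0.909, -0.416, 0.0], [0.0, -0.0, -1.0]]
wrist_force: [-5.0, -0.4, 5.8]
width: 0.0353
```

```bash
python3 look.py 17 scene,wrist; python3 - <<'E'
import cv2,numpy as np
b=cv2.imread("pics/scene17.png")[170:270,360:510]; b=cv2.resize(b,None,fx=5,fy=5,interpolation=2); cv2.imwrite("pics/s17.png",b)
E
```

```text
24.6 pos [0.5784 0.0708 0.0635] q [-18.4  42.1  13.8 105.1 -16.4  34.7 -19.1] F [-5.02 -0.37  5.78] T [-0.191  1.216  0.516] w 0.0353
to spindle(units) [0.06545848 0.05976243 0.00026356] tooly deg -24.60093001356839 tilt [-2.e-04  2.e-04 -1.e+00]
```

View pics/s17.png

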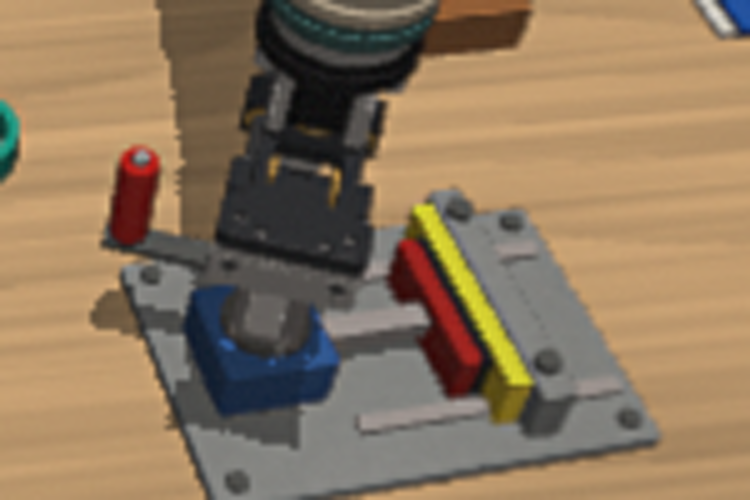

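View pics/wrist17.png

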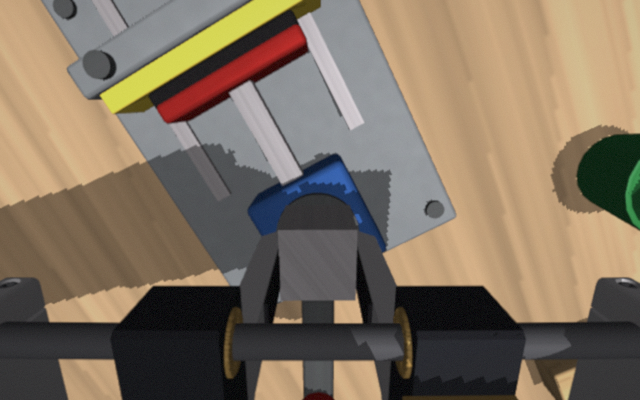

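{"api": "move_arm", "payload": {
  "series": [
    [[0,0.001,0],-0.15],
    [[0,0.001,-0.003],-0.15],
    [[0,0.001,-0.003],-0.15],
    [[0,0.001,-0.003],-0.15],
    [[0,0,0],0],
    [[0,0,0],0],
    [[0,0,0],0],
    [[0,0,0],0],
    [[0,0,0],0],
    [[0,0,0],0]
  ]
}}

```text
time: 25.95
position: [0.579, 0.0707, 0.0638]
eef_rot: [[0.358, 0.934, 0.0], [0.934, -0.358, 0.0], [0.0, 0.0, -1.0]]
wrist_force: [-1.3, 2.0, -3.9]
width: 0.0356
```

```bash
python3 look.py 18
```

```text
25.95 pos [0.579  0.0707 0.0638] q [-17.8  42.   12.9 105.  -15.2  34.6 -16.6] F [-1.27  1.99 -3.88] T [ 0.2    0.296 -0.035] w 0.0356
to spindle(units) [0.05804209 0.05345198 0.00585743] tooly deg -20.99868186913754 tilt [ 5.e-04  2.e-04 -1.e+00]
```

{"api": "move_arm", "payload": {
  "series": [
    [[0,0,-0.02],0],
    [[0,0,-0.03],0],
    [[0,0,-0.03],0],
    [[0,0,-0.03],0],
    [[0,0,-0.03],0],
    [[0,0,-0.03],0],
    [[0,0,-0.03],0],
    [[0,0,-0.03],0],
    [[0,0,-0.03],0],
    [[0,0,0],0]
  ]
}}

```text
time: 27.2
position: [0.5788, 0.0706, 0.077]
eef_rot: [[0.358, 0.934, 0.0], [0.934, -0.358, 0.0], [0.0, 0.0, -1.0]]
wrist_force: [-0.7, 0.7, -3.8]
width: 0.0356
```

```bash
python3 look.py 19
```

```text
27.2 pos [0.5788 0.0706 0.077 ] q [-18.1  40.9  13.3 104.6 -14.8  36.2 -16.9] F [-0.67  0.71 -3.85] T [0.042 0.133 0.035] w 0.0356
to spindle(units) [0.06175346 0.05453184 0.26925442] tooly deg -21.00354486067939 tilt [ 3.e-04  1.e-04 -1.e+00]
```

Lifting freely, with only the crank's weight on the wrist. Continuing straight up.

{"api": "move_arm", "payload": {
  "series": [
    [[0,0,-0.06],0],
    [[0,0,-0.08],0],
    [[0,0,-0.1],0],
    [[0,0,-0.2],0],
    [[0,0,-0.3],0],
    [[0,0,-0.5],0],
    [[0,0,-0.5],0],
    [[0,0,-0.2],0],
    [[0,0,0],0],
    [[0,0,0],0]
  ]
}}

```text
time: 28.45
position: [0.578, 0.0707, 0.173]
eef_rot: [[0.358, 0.934, -0.002], [0.934, -0.358, -0.0], [-0.001, -0.002, -1.0]]
wrist_force: [-0.5, 0.3, -3.9]
width: 0.0355
```

```bash
python3 look.py 20 side,scene,wrist
```

```text
28.45 pos [0.578  0.0707 0.173 ] q [-20.2  33.5  16.3 100.4 -12.1  48.  -19.3] F [-0.47  0.26 -3.88] T [0.034 0.039 0.036] w 0.0355
to spindle(units) [0.06874481 0.07508529 2.1891522 ] tooly deg -20.995724330552488 tilt [-1.7e-03 -1.0e-04 -1.0e+00]
```

View pics/ss20.png

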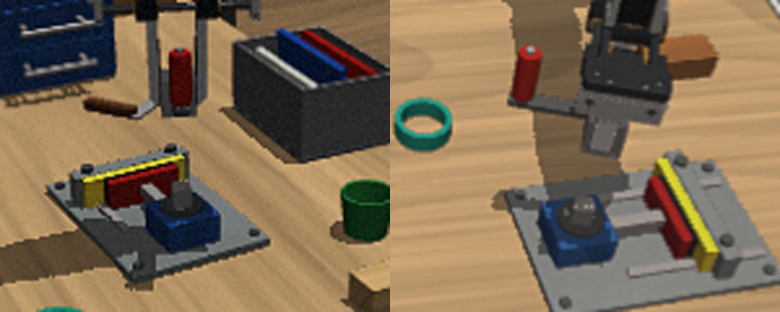

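View pics/wrist20.png

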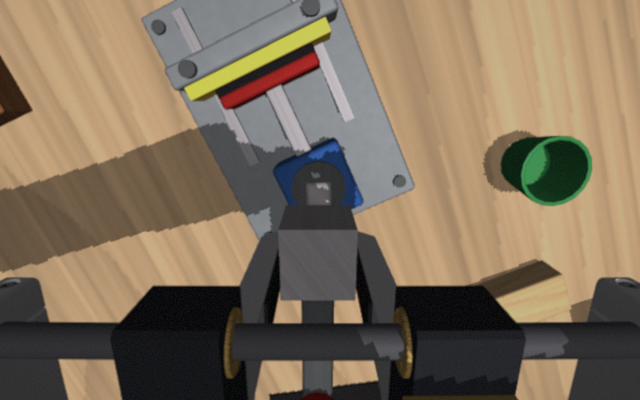

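{"api": "move_arm", "payload": {
  "series": [
    [[-0.4,0.05,0],0],
    [[-0.8,0.09,0],0],
    [[-1,0.1,0],0],
    [[-1,0.11,0],0],
    [[-1,0.11,0],0],
    [[-1,0.11,0],0],
    [[-0.8,0.09,0],0],
    [[-0.54,0.05,0],0],
    [[0,0,0],0],
    [[0,0,0],0]
  ]
}}

```text
time: 29.85
position: [0.4941, -0.2471, 0.1736]
eef_rot: [[0.359, 0.933, -0.001], [0.933, -0.359, 0.001], [0.001, -0.001, -1.0]]
wrist_force: [-0.6, 0.2, -3.8]
width: 0.0356
```

```bash
python3 look.py 21 side,wrist
```

```text
29.85 pos [ 0.4941 -0.2471  0.1736] q [ 13.4  31.   15.5 105.  -11.2  45.5  13.6] F [-0.64  0.23 -3.79] T [ 0.064  0.019 -0.025] w 0.0356
to spindle(units) [ 6.59806607 -0.64163293  2.20641206] tooly deg -21.024062882146893 tilt [-5.e-04  9.e-04 -1.e+00]
```

View pics/wrist21.png

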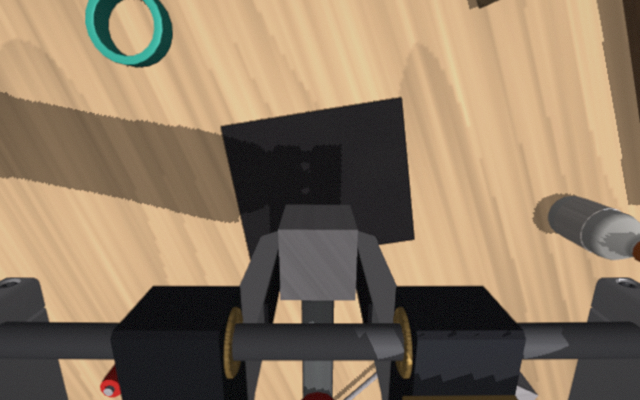

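View pics/side21.png

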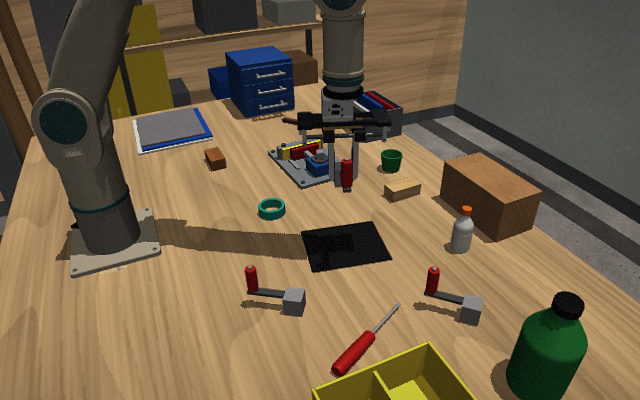

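{"api": "move_arm", "payload": {
  "series": [
    [[0,0,0.3],0],
    [[0,0,0.6],0],
    [[0,0,0.7],0],
    [[0,0,0.7],0],
    [[0,0,0.4],0],
    [[0,0,0.2],0],
    [[0,0,0.1],0],
    [[0,0,0],0],
    [[0,0,0],0],
    [[0,0,0],0]
  ]
}}

```text
time: 31.2
position: [0.4951, -0.2476, 0.0244]
eef_rot: [[0.358, 0.934, 0.001], [0.934, -0.358, -0.0], [-0.0, 0.001, -1.0]]
wrist_force: [-0.5, 0.1, -4.0]
width: 0.0355
```

```bash
python3 look.py 22
```

```text
31.2 pos [ 0.4951 -0.2476  0.0244] q [ 17.1  43.9  10.2 110.7 -15.8  26.7  17.6] F [-0.48  0.06 -3.97] T [ 0.024 -0.004 -0.026] w 0.0355
to spindle(units) [ 6.60270639 -0.6624401  -0.78255789] tooly deg -21.002950636750167 tilt [ 1.2e-03 -5.0e-04 -1.0e+00]
```

{"api": "move_arm", "payload": {
  "series": [
    [[0,0,0.05],0],
    [[0,0,0.05],0],
    [[0,0,0.03],0],
    [[0,0,0.03],0],
    [[0,0,0.02],0],
    [[0,0,0.015],0],
    [[0,0,0.015],0],
    [[0,0,0.01],0],
    [[0,0,0],0],
    [[0,0,0],0]
  ]
}}

```text
time: 32.45
position: [0.4947, -0.2474, 0.0135]
eef_rot: [[0.358, 0.934, 0.0], [0.934, -0.358, 0.0], [0.0, 0.0, -1.0]]
wrist_force: [-2.6, 0.2, 6.1]
width: 0.0353
```

```bash
python3 look.py 23
```

```text
32.45 pos [ 0.4947 -0.2474  0.0135] q [ 17.4  44.9   9.7 110.8 -16.   25.5  17.9] F [-2.59  0.2   6.11] T [ 0.252  0.509 -0.029] w 0.0353
to spindle(units) [ 6.60230288 -0.65351284 -0.99949467] tooly deg -21.006923353530613 tilt [ 3.e-04  1.e-04 -1.e+00]
```

{"api": "move_arm", "payload": {
  "series": [
    [[0,0,-0.004],0],
    [[0,0,0],0],
    [[0,0,0],0],
    [[0,0,0],0],
    [[0,0,0],0],
    [[0,0,0],0],
    [[0,0,0],0],
    [[0,0,0],0],
    [[0,0,0],0],
    [[0,0,0],0]
  ],
  "hand": 0,
  "newtons": 10
}}

```text
time: 33.7
position: [0.4947, -0.2474, 0.013]
eef_rot: [[0.358, 0.934, 0.0], [0.934, -0.358, 0.0], [0.0, 0.0, -1.0]]
wrist_force: [-0.3, -0.2, 0.5]
width: 0.0939
```

{"api": "move_arm", "payload": {
  "series": [
    [[0,0,-0.05],0],
    [[0,0,-0.1],0],
    [[0,0,-0.3],0],
    [[0,0,-0.6],0],
    [[0,0,-0.8],0],
    [[0,0,-0.8],0],
    [[0,0,-0.8],0],
    [[0,0,-0.5],0],
    [[0,0,-0.1],0],
    [[0,0,0],0]
  ]
}}

```text
time: 34.95
position: [0.4944, -0.2471, 0.2155]
eef_rot: [[0.358, 0.934, 0.0], [0.934, -0.358, 0.0], [0.0, -0.0, -1.0]]
wrist_force: [0.3, 0.3, -0.5]
width: 0.0942
```

```bash
python3 look.py 24 side,wrist,scene; python3 - <<'E'
from cr import *
for t in (105,120,135): quad("pics/wrist24.pkl",(250,140,390,300),(317,235),.044,t)
E
```

```text
34.95 pos [ 0.4944 -0.2471  0.2155] q [ 12.3  28.1  16.9 102.3 -10.2  51.   12.8] F [ 0.32  0.34 -0.46] T [0.01  0.063 0.02 ] w 0.0942
to spindle(units) [ 6.59836226 -0.64586729  3.04083787] tooly deg -20.996442409924974 tilt [ 0.e+00  2.e-04 -1.e+00]
none 105
none 120
none 135
```

View pics/wrist24.png

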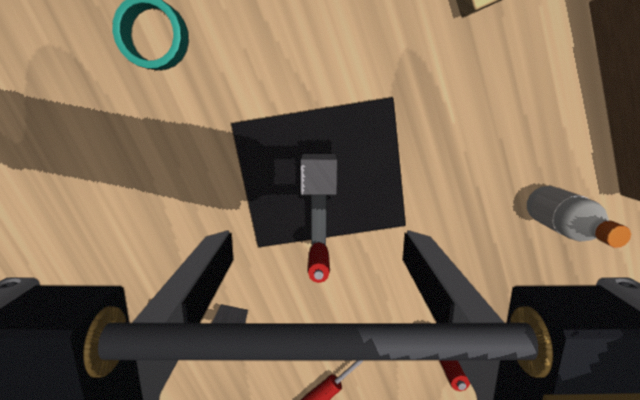

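View pics/side24.png

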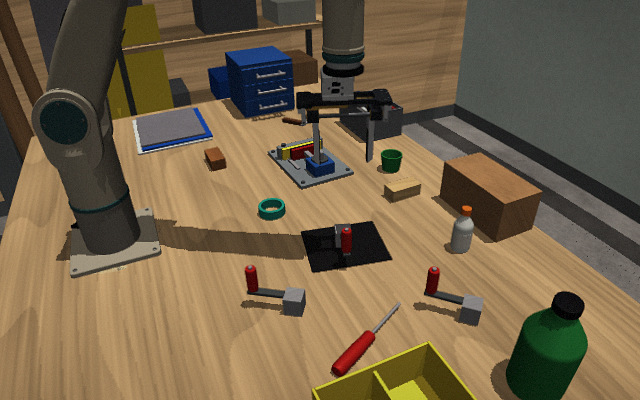

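View pics/scene24.png

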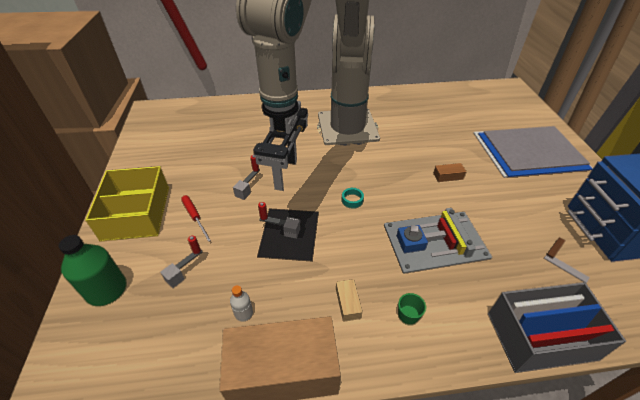

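The crank stands upright on the mat, with its hub at (318,175) and handle top at (318,274) in the wrist picture. The panel is held between jaw and fence at about (455,232) in the scene picture. I'll make one numeric check and then hand in.

```bash
python3 - <<'E'
from h import *
import pickle
st,im,d=pickle.load(open("pics/wrist24.pkl","rb"))
P=depthpt("wrist",[(u,v) for u in(308,319,330) for v in(164,175,188)],d,st); print("hub top",P.mean(0).round(4),"z",P[:,2].round(4))
h=P.mean(0)[:2]-[.497,-.2527]; a=np.radians(-12.2); print("in mat",(h@np.array([[np.cos(a),-np.sin(a)],[np.sin(a),np.cos(a)]])).round(4))
print("handle",plane("wrist",[(318.5,274)],.098,st).round(4))
# spindle look in scene: panel/jaw/fence before vs after cannot be seen from wrist; things moved?
s0=np.load("pics/scene0.npz")["im"].astype(int); s1=pickle.load(open("pics/scene24.pkl","rb"))[1].astype(int)
for n,(u,v) in dict(tape=(352,197),cup=(411,309),wood=(348,299),glue=(240,303),driver=(196,218),square=(565,260),block2=(450,173)).items():
    print(n,np.abs(s0-s1)[v-18:v+18,u-18:u+18].mean().round(1),end="; ")
close_job()
E
```

```text
hub top [ 0.4991 -0.2446  0.0445] z [0.044  0.0449 0.0455 0.0439 0.045  0.0437 0.0445 0.0441 0.0448]
in mat [0.0003 0.0084]
handle [[ 0.4689 -0.3214  0.098 ]]
tape 3.8; cup 2.6; wood 3.6; glue 3.2; driver 3.5; square 3.3; block2 6.9; the job is handed in; nothing more can be done
```

I fitted the crank from the black mat (the one farthest to the robot's left) on the spindle and wound it about 106° clockwise to clamp the panel. I then lifted it straight off, stood it back on the mat and handed the job in at about 35 s of the 72 s; no verdict was reported.

- **Fit:** the crank slid down the full depth with no rise in wrist force until it touched the collar, then pressed at about 10 N.
- **Clamping:** winding torque went from about 0.27 to 0.58 N m while moving, and read 0.52 N m at rest. With 0.30 N m of friction, that puts the clamping force at roughly 14–19 N. This comes from wrist torque only; I did not measure the force again after lifting the crank off. In the last pictures the panel is still snug against the fence.
- **Release:** backing off 3.6° within the socket's play left almost no torque (−0.035 N m). The crank then lifted off with only its own weight on the wrist.
- **Final state:** the hub top is level at a height of 44–45 mm, 0.3 and 8 mm from the mat's centre along its x and y. The gripper is open, about 0.2 m above the bench and touching nothing. The before and after scene pictures show the other things unmoved.

**Disagreements:**
- **Hub centre:** it turned out to be about 2.6 mm off the tool axis, against the 1.2 mm the camera gave. This caused about 5 N of sideways force during winding until I corrected for it.
- **Vertical pull:** for part of the slow final winding the crank stuck slightly in height, and up to 9 N beyond its weight pulled down on the wrist. That cleared when I lowered the hand 0.4 mm.
- **Last hub measurement:** the contour measurement of the hub's top failed on the final, shadowed view, so I used depth readings instead.

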